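# Inspect a crown through the loupe at the gauge height

### The job

Switch on the inspection stand's lights by twisting the spring-return knob on the control box clockwise to its stop and letting go so that it springs back. Then take the loupe off its wooden rest by the handle and hold it level and still, lens centred over the metal crown on the plaster cast, with the lens at the height of the pointer on the stand's gauge column. Finish while still holding it there in the gripper, touching nothing else with it, and leave the cast, the pointer and the other things on the bench where they are.

Things in the scene. Friction and masses are not known exactly. Their poses are not given: they have to be found in the camera images.
- lightbox: Light control box, fixed to the bench: white box 120 (x) x 100 (y) x 48 mm high, a 68 mm disc 6 mm thick on top, and the knob on the disc. Origin: centre of the underside, on the bench; z up. The box and the loupe rest may swap sides.
- knob (a joint): Turn of the black spring-return knob on the control box, rad: 0 at rest, grows as it turns clockwise seen from above, hard stop at 1.05 (60 degrees). The spring takes about 0.03 N m at rest to 0.14 N m at the stop and returns the knob to 0 when let go.
- knob_grip (a point): Point on the knob's vertical axis, 85 mm above the bench, the height at which to grip it. The knob is an upright bar 42 mm long, 14 mm thick and 32 mm high (top at 92 mm above the bench, bar foot at 60 mm) on a 44 mm disc. This point's x axis runs along the bar, y across its thickness, z up; it turns with the knob.
- rest: Wooden loupe rest, fixed to the bench: base plate 190 x 70 x 6 mm with two blocks whose tops are 31 mm above the bench, one under the loupe's ring (46 x 50 mm, centred at the origin), one under the tail of its handle (22 x 36 mm, centred 136 mm towards -x). The gap between them is open. Origin: on the bench under the centre of the ring block; its x axis points from handle to lens.
- loupe: Loose loupe (reading lens), about 0.15 kg, lying on the rest: a steel ring 72 mm in diameter and 12 mm thick around a clear lens, with a straight black handle 16 mm wide (y) and 14 mm high (z) that runs from 36 to 150 mm from the lens centre along -x, flush with the underside of the ring. It balances about 65 mm from the lens centre. Origin: underside of the ring, under the lens centre; x points from handle to lens, z up out of the lens.
- lens (a point): Centre of the loupe's lens, 6 mm above its underside. Axes as loupe.
- handle (a point): Point in the middle of the handle's thickness (7 mm above its underside), 85 mm from the lens centre along the loupe's -x, between two grey rings, over the gap of the rest: a good place to grip, closing across the loupe's y. Axes as loupe.
- stand: Inspection stand, fixed to the bench: grey plate 190 (x, from -85 to +105 mm) x 130 (y) x 10 mm thick, two low light bars (22 mm above the bench) along its sides at y = +-55 mm, and a gauge column 12 mm square, 206 mm above the bench, at x = +85 mm. Origin: on the bench, 10 mm off the plate's centre; its -x side looks roughly towards the robot.
- pointer_tip (a point): Tip of the steel pointer that marks the focal height, level with the middle of the black collar (24 x 26 x 18 mm high) that carries it on the gauge column; its height differs each time (100 to 175 mm above the bench). It lies at x = +58 mm, y = 0 of the stand and points along the stand's -x. The collar is only held by friction.
- cast: Loose plaster cast on the stand's plate: block 58 (x) x 26 (y) x 16 mm with a row of teeth along x up to 25.5 mm, and one round dark-grey metal crown at its +x end. About 0.12 kg. Origin: centre of the underside; z up.
- crown (a point): Top of the dark-grey metal crown (14 mm in diameter), 28 mm above the cast's underside and 19 mm from the cast's centre along the cast's +x.
- bowl: Bystander: open black rubber mixing bowl, 110 mm wide, 60 mm high, on the bench to one side of the stand. Origin: centre of the underside.
- bottle: Bystander: white bottle, 60 mm in diameter, 150 mm high, on the bench to one side of the stand. Origin: centre of the underside.
- brush: Bystander: grey polishing wheel 68 mm in diameter, lying flat, 22 mm high, on the bench between the robot and the stand. Origin: centre of the underside.
Things that resemble listed ones, but are neither listed nor needed, are in the scene too. Several things have the shape of the loupe; the one meant has the colours described above.

How it is judged:
On the way, in this order (a step that is already met when the one before it is completed fails the run):
1. the knob is twisted to its stop (value of joint knob above 0.93 rad), for 0.1 s.
2. the knob is let go and has sprung back (value of joint knob below 0.12 rad and contact force between the fingers and lightbox below 0.3 N), for 0.2 s.
3. the loupe is lifted off its rest in the gripper (height (world z) of lens above 0.05 m and contact force between the fingers and loupe above 0.5 N and contact force between loupe and rest below 0.1 N), for 0.1 s.
At the end, for the whole second after the job is handed in: Gripper alone holds the loupe, still, level within 8 degrees, lens within 15 mm sideways of the crown and 10 mm of the pointer's height; knob let go and back at rest (0.12 rad); cast within 10 mm, pointer 6 mm, bowl, bottle and wheel 30 mm of their start; loupe under 20 mm/s, 0.15 rad/s (all of step 2 and contact force between the fingers and loupe above 0.5 N and contact force between loupe and stand below 0.2 N and contact force between loupe and cast below 0.2 N and contact force between loupe and rest below 0.2 N and contact force between loupe and lightbox below 0.2 N and contact force between loupe and bowl below 0.2 N and contact force between loupe and bottle below 0.2 N and contact force between loupe and brush below 0.2 N and angle between loupe's own z axis and vertical below 0.14 rad and horizontal distance between lens and crown below 0.015 m and z of lens in the frame of pointer_tip between -0.01 and 0.01 m and linear speed of loupe below 0.02 m/s and angular speed of loupe below 0.15 rad/s and distance of cast from where it was at the start of the episode below 0.01 m and distance of pointer_tip from where it was at the start of the episode below 0.006 m and distance of each of bowl, bottle, brush from where it was at the start of the episode below 0.03 m); the arm keeps its last pose, push and grip.
It fails at once if the cast was shoved (distance of cast from where it was at the start of the episode above 0.01 m).
It fails at once if the gauge pointer was moved (distance of pointer_tip from where it was at the start of the episode above 0.006 m).
It fails at once if a bystander was disturbed (distance of any of bowl, bottle, brush from where it was at the start of the episode above 0.03 m).
It also fails if it takes over 61 s, if anything falls off the work surface, if the arm or the gripper's body presses on something with over 40 N, if the wrist force passes 120 N, or if a joint passes its speed limit or range.

### The arm

A 7-joint arm with a two-finger parallel gripper is mounted at the origin on the work surface. World frame = base frame: x ahead of the robot, y to its left, z up, the work surface at z = 0. Lengths are in m, angles in rad, forces in N, time in s.
With the tool pointing down it reaches from about 0.425 to 0.95 m from the base axis. Payload 4.7 kg.
Tool frame: the origin (TCP) lies at the very end of the fingers, on their centre line; the grasp point (between the pads) lies 19 mm behind it; x points along the fingers, z is the direction in which the jaws open and shut, and the axes are right-handed (so a half turn about x gives the same grasp; the last joint's range is limited). The gripper opens to 87 mm and grips with 3 to 60 N. Pads are 19 mm wide; open, the fingers measure 117 mm over their backs; the gripper's body (75 mm by 190 mm) begins 51 mm behind the grasp point.
Start: joints at [-1.201, 0.469, -0.049, 1.532, 0.024, 1.141, -0.082], TCP at [0.262, 0.622, 0.223] pointing down, gripper open.
Joint ranges: [-2.59, 2.59], [-0.33, 1.99], [-1.39, 1.29], [0.1, 2.45], [-1.04, 4.18], [0.21, 1.99], [-2.66, 2.66]. Speed limits (rad/s): [2.57, 2.57, 3.14, 3.14, 3.14, 3.14, 3.14].

### API

Orientations are given as a unit quaternion [w, x, y, z].
In Python, from bench import arm gives the robot as it stands.
- The arm moves only by the tool servo_tool, never from a script. Its argument "increments" is a list of rows, each a list of 7 numbers: the shift along the tool's x, y, z in mm, then the turn, a rotation vector about the tool's x, y, z in degrees, then the opening, from 0 (shut) to 1 (fully open). In form: [[tx, ty, tz, ax, ay, az, grip], ...]. A call has 1 to 20 rows; each row shifts and turns the commanded pose from where the row before left it, along the tool's axes as they then stand; what a row does not reach is not made up. A row lasts 1/10 s, in which the tool goes at most 50 mm and 8.59 degrees, less where a joint would pass 70% of its speed; a pose out of reach is approached as far as the arm can. A call with a gripper value outside its range is refused whole. The fingers move at their own pace and stop on an object; the grip force is fixed at half the most. Time passes only in rows, so rows that do not move let the fingers close. It gives the time, the measured TCP pose, the force and the opening at its end, in the units of the state.
- arm.observe(): the state, without advancing time (a new reading comes with each control period).
- arm.get_image(name): name is "scene" or "top" or "wrist"; returns a dict with "image" (420x560x3 uint8, red, green, blue), "range_z" (420x560 float32, m along the optical axis (not along the pixel's ray), 0 where there is no reading), "fx", "fy", "cx", "cy" (pixels), "R" (3x3) and "t" (3): a world point X has camera coordinates R X + t. Camera axes: x right, y down, z forward; pixel columns grow to the right and rows downward; lengths in m; the calibration is good to about 2 mm. A picture is of the moment at which its call begins.
- arm.close_job(): hands the job in, once; it reports no verdict.
Trained networks look in a picture, given as the dict that the camera call returned (one of the last four; its "shot" number tells which), for a name from the list of things; names that differ only in an ending like _2 or _b are one class to them, and where a whole thing is asked for, a point or a joint stands for the part that bears it (a point fixed in the world has none). Each returns a list of dicts, best first, with "confidence" (0 to 1); they miss things now and then, are a little off and sometimes report something else, mostly with a low value. They report only what shows in the picture. A call takes as long as a camera call. They do not tell look-alikes from the thing itself.
- arm.recognise(picture, query): "point" ([x, y, z] in m, in the coordinates of the camera as it stood for that picture, good to about 4 mm: the middle of the surface that is visible of it).
The state is a dict: "clock": time; "joints": joint angles; "joint_velocities": joint speeds; "effort": joint torques, N m; "tcp_pos": TCP position; "tool_rot": TCP orientation; "force": force on the tool from outside, world axes, zero at the start; "moment": the same for the moment, N m; "opening": opening from 0.0 (shut) to 1.0 (fully open).
Only numpy, scipy, OpenCV 4.12 (cv2) and the standard library are available. Lean on these libraries where they do the work, as an engineer would, in place of code of your own. Each camera call takes 0.05 s, during which the arm holds its last target.

## Working session

There is one attempt and no reset: what is moved stays moved. The work goes in short steps, Python scripts to look and compute and a tool call to move; the robot and the scene stay as the last step left them, time stands still between calls to the robot, and variables do not carry over. Pictures are saved under pics/ and viewed, and the job is handed in when it is done.

Besides the shell and the picture viewer there is one more tool, called after "Call:" as a command line: name --pt "numbers of a row" for each row, then --argument value for the rest. servo_tool: Moves the arm, as the interface text tells. Its arguments: {"type":"object","properties":{"increments":{"type":"array","items":{"type":"array","items":{"type":"number"}}}},"required":["increments"]}

```bash
mkdir -p pics; ls; cat > h.py <<'E'
import numpy as np, cv2, json
from bench import arm
def save(d,name): cv2.imwrite('pics/'+name+'.png', cv2.cvtColor(d['image'],cv2.COLOR_RGB2BGR))
def w(d,p): return np.array(d['R']).T@(np.array(p)-np.array(d['t']))
def px(d,X):
    c=np.array(d['R'])@np.array(X)+np.array(d['t']); return (d['fx']*c[0]/c[2]+d['cx'], d['fy']*c[1]/c[2]+d['cy'])
def cloud(d):
    z=d['range_z']; v,u=np.mgrid[0:z.shape[0],0:z.shape[1]]
    c=np.stack([(u-d['cx'])/d['fx']*z,(v-d['cy'])/d['fy']*z,z],-1)
    W=(c-np.array(d['t']))@np.array(d['R']); W[z<=0]=np.nan; return W
E
python3 - <<'E'
from h import *
o=arm.observe(); print({k:np.round(v,3) for k,v in o.items()})
import pickle
for n in ['top','scene']:
    d=arm.get_image(n); save(d,n+'0'); pickle.dump(d,open(n+'0.pkl','wb'))
    for q in ['lightbox','knob_grip','rest','loupe','lens','handle','stand','pointer_tip','cast','crown','bowl','bottle','brush']:
        try:
            for r in arm.recognise(d,q)[:4]:
                X=w(d,r['point']); print(n,q,round(r['confidence'],2),X.round(3),np.round(px(d,X)))
        except Exception as e: print(n,q,e)
E
```

```text
pics
{'clock': np.float64(0.0), 'joints': array([-1.201,  0.469, -0.049,  1.534,  0.024,  1.141, -0.082]), 'joint_velocities': array([-0.   , -0.   , -0.   ,  0.001, -0.001,  0.001, -0.002]), 'effort': array([-0.0000e+00, -5.0801e+01, -8.1000e-02, -2.3616e+01, -6.1000e-02,
        3.8000e-02,  0.0000e+00]), 'tcp_pos': array([0.262, 0.621, 0.221]), 'tool_rot': array([ 0.589, -0.391,  0.59 ,  0.391]), 'force': array([-0.592, -0.954,  0.024]), 'moment': array([-0.001,  0.016, -0.022]), 'opening': np.float64(0.998)}
top lightbox 0.68 [ 0.47  -0.262  0.044] [411. 228.]
top lightbox 0.53 [0.671 0.046 0.158] [293. 141.]
top knob_grip 0.8 [ 0.47  -0.261  0.074] [414. 226.]
top rest 0.57 [0.397 0.28  0.005] [207. 258.]
top loupe 0.74 [0.226 0.297 0.009] [199. 324.]
top loupe 0.73 [0.46  0.288 0.039] [202. 234.]
top loupe 0.59 [0.421 0.456 0.009] [142. 250.]
top lens 0.84 [0.232 0.293 0.008] [201. 321.]
top lens 0.73 [0.422 0.453 0.008] [144. 250.]
top lens 0.66 [0.467 0.291 0.039] [201. 231.]
top handle 0.73 [0.459 0.286 0.042] [202. 234.]
top handle 0.63 [0.229 0.292 0.013] [201. 323.]
top h
[... 790 characters left out ...]
ene lens 0.94 [0.469 0.29  0.041] [370. 227.]
scene lens 0.66 [0.232 0.289 0.009] [367. 182.]
scene lens 0.56 [0.436 0.458 0.007] [440. 236.]
scene handle 0.97 [0.474 0.287 0.041] [368. 228.]
scene handle 0.63 [0.433 0.46  0.007] [442. 235.]
scene handle 0.58 [0.235 0.29  0.006] [367. 183.]
scene stand 0.56 [0.65  0.046 0.013] [250. 280.]
scene pointer_tip 0.53 [0.686 0.041 0.151] [242. 240.]
scene pointer_tip 0.52 [0.47  0.287 0.039] [368. 227.]
scene cast 0.58 [0.581 0.057 0.027] [261. 254.]
scene crown 0.75 [0.582 0.052 0.024] [259. 255.]
scene bowl 0.89 [ 0.713 -0.228  0.037] [112. 279.]
scene bottle 0.96 [0.743 0.244 0.082] [347. 299.]
scene brush 0.66 [ 0.424 -0.041  0.017] [232. 211.]
```

View pics/top0.png

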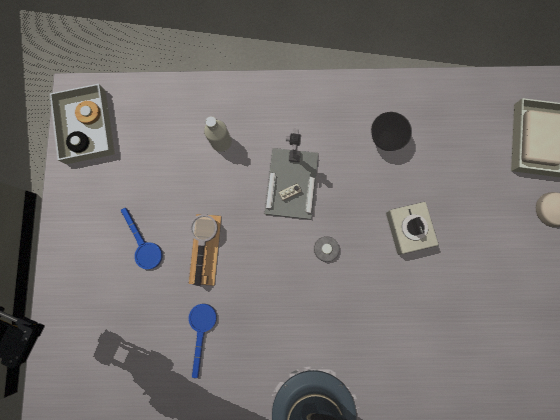

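View pics/scene0.png

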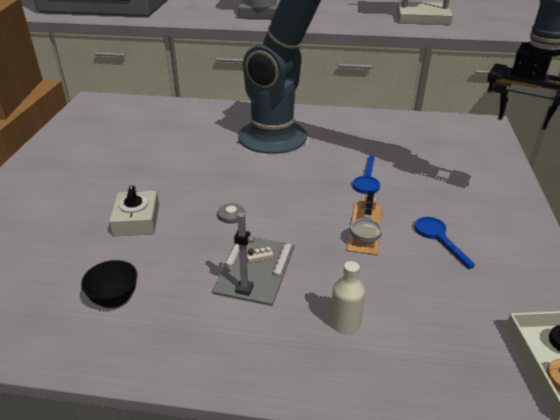

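```bash
python3 - <<'E'
import pickle,cv2,numpy as np
d=pickle.load(open('top0.pkl','rb')); im=cv2.cvtColor(d['image'],cv2.COLOR_RGB2BGR)
a=cv2.resize(im[195:265,370:450],(400,350),interpolation=cv2.INTER_CUBIC)
b=cv2.resize(im[210:290,170:250],(400,350),interpolation=cv2.INTER_CUBIC)
cc=cv2.resize(im[120:220,240:340],(400,250*350//350),interpolation=cv2.INTER_CUBIC)
cv2.imwrite('pics/crop.png',np.hstack([a,b]))
cv2.imwrite('pics/crop2.png',cv2.resize(im[120:220,235:345],(660,600),interpolation=cv2.INTER_CUBIC))
E
```

```text
(no output)
```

View pics/crop.png

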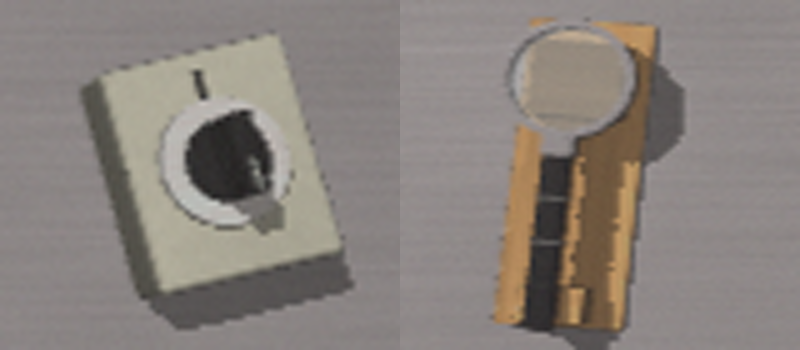

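View pics/crop2.png

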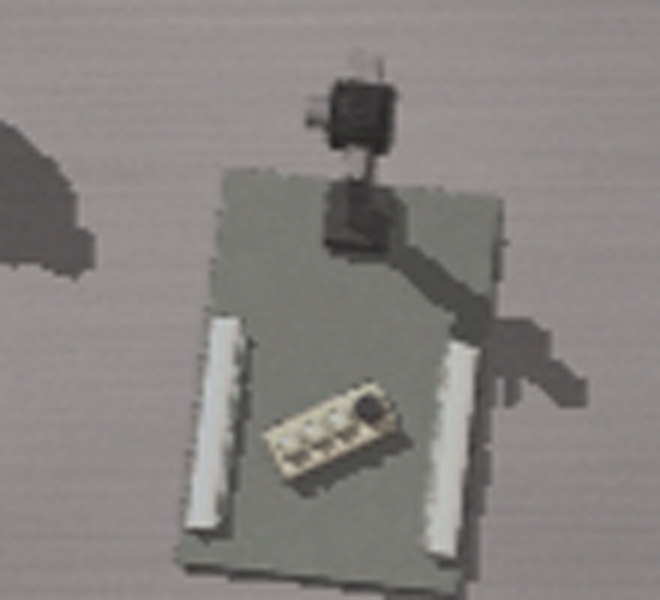

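The loupe has three look-alikes. The one on the wooden rest at (205,228) has a black handle and steel ring. The blue ones are at (148,255) and (202,318). The close crop shows a black handle with grey rings on the rest, so I choose that one. The knob is at (414,226), and the crown is the dark end of the cast at about (297,188). Next I'll work out finer estimates and the first move.

```bash
cat >> h.py <<'E'
from scipy.spatial.transform import Rotation as Ro
def rot(o): q=o['tool_rot']; return Ro.from_quat([q[1],q[2],q[3],q[0]])
def goal(yaw):  # tool x down, tool z at world angle yaw (deg)
    a=np.radians(yaw); z=np.array([np.cos(a),np.sin(a),0]); x=np.array([0,0,-1.]); y=np.cross(z,x)
    return Ro.from_matrix(np.stack([x,y,z],1))
def plan(p,yaw=None,R=None):
    o=arm.observe(); r=rot(o); t=o['tcp_pos']
    print('tcp',np.round(t,4),'zdir',np.round(np.degrees(np.arctan2(*r.as_matrix()[[1,0],2])),1),'x',r.as_matrix()[:,0].round(3),'f',np.round(o['force'],1),'m',np.round(o['moment'],2),'open',round(float(o['opening']),3),'clk',round(float(o['clock']),2),'j',np.round(o['joints'],2))
    if R is None: R=goal(yaw) if yaw is not None else r
    print('shift mm',(r.inv().apply(np.array(p)-t)*1000).round(1),'turn deg',np.degrees((r.inv()*R).as_rotvec()).round(2))
E
python3 - <<'E'
from h import *
import pickle
d=pickle.load(open('top0.pkl','rb')); s=pickle.load(open('scene0.pkl','rb'))
def rect(P):
    r=cv2.minAreaRect((P[:,:2]*1000).astype(np.float32)); return np.round(r[0],1),np.round(r[1],1),round(r[2],1),len(P),P[:,2].mean().round(4)
for n,e in (('top',d),('scene',s)):
    W=cloud(e).reshape(-1,3); im=e['image'].reshape(-1,3)
    def sel(c,r,z0,z1): return W[(np.hypot(W[:,0]-c[0],W[:,1]-c[1])<r)&(W[:,2]>z0)&(W[:,2]<z1)]
    print(n,'box',rect(sel((.47,-.262),.1,.042,.052)))
    print('disc',rect(sel((.47,-.262),.1,.052,.058)))
    print('knob',rect(sel((.47,-.262),.08,.08,.11)))
    print('rest',rect(sel((.40,.285),.16,.004,.033)))
    print('ring',rect(sel((.46,.287),.06,.036,.06)))
    print('plate',rect(sel((.62,.045),.16,.006,.014)))
    print('bars',rect(sel((.62,.045),.12,.017,.0225)))
    print('column top',rect(sel((.69,.045),.06,.19,.22)))
    P=sel((.68,.045),.06,.08,.19); print('collar',rect(P),P.max(0),P.min(0))
    print('cast',rect(sel((.575,.053),.05,.024,.05)))
plan((.45,.28,.35),-20)
E
```

```text
top box (array([ 471. , -268.9]), array([119.8, 100.2]), 12.8, 1232, np.float64(0.0477))
disc (array([ 469.7, -271.8]), array([88. , 88.6]), 1.3, 260, np.float64(0.0542))
knob (array([ 470.8, -268.9]), array([41.6, 15.5]), 13.9, 114, np.float64(0.0902))
rest (array([400.1, 284.2]), array([305.6, 317.7]), 58.1, 1829, np.float64(0.0084))
ring (array([459.6, 279.2]), array([107.1,  72.6]), 18.4, 697, np.float64(0.0416))
plate (array([610.2,  61. ]), array([246.2, 237.3]), 15.2, 2284, np.float64(0.0101))
bars (array([608.9,  48.9]), array([123.7, 169.7]), 82.6, 295, np.float64(0.0207))
column top (array([677.5,  40.4]), array([11.4, 12.6]), 80.0, 37, np.float64(0.2042))
collar (array([670.5,  45.2]), array([36.4, 34.2]), 0.1, 157, np.float64(0.1545)) [0.68873127 0.0623201  0.18935728] [0.65228142 0.02815231 0.08106297]
cast (array([578.,  46.]), array([30. , 76.6]), 17.9, 172, np.float64(0.0299))
scene box (array([ 471.5, -270.3]), array([124.8,  99.9]), 13.1, 880, np.float64(0.0471))
disc (array([ 483.3, -263.5]), array([86.4, 65.3]), 30.9, 174, np.float64(0.0538))
knob (array([ 473.4, 
[... 250 characters left out ...]
48. ]), array([131. , 194.6]), 83.1, 2304, np.float64(0.0094))
bars (array([609.6,  47.6]), array([124.2, 173.3]), 83.2, 434, np.float64(0.0204))
column top (array([678.5,  38.9]), array([12.3, 15.9]), 87.3, 74, np.float64(0.1999))
collar (array([677.4,  39.3]), array([40.4, 36.9]), 34.1, 468, np.float64(0.1423)) [0.69249335 0.06170692 0.18993797] [0.65065052 0.02438189 0.08024953]
cast (array([576.8,  52.8]), array([26.3, 55.5]), 25.0, 193, np.float64(0.0297))
tcp [0.2621 0.6221 0.2226] zdir 67.1 x [ 0.  0. -1.] f [-0.1  0.  -0.7] m [ 0.01 -0.02 -0.01] open 1.001 clk 1.4 j [-1.2   0.47 -0.05  1.53  0.02  1.14 -0.08]
shift mm [-127.5 -306.  -242.2] turn deg [ 8.715e+01  0.000e+00 -1.000e-02]
```

Call:
servo_tool --pt "-14 -34 -27 0 0 0 1" --pt "-14 -34 -27 0 0 0 1" --pt "-14 -34 -27 0 0 0 1" --pt "-14 -34 -27 0 0 0 1" --pt "-14 -34 -27 0 0 0 1" --pt "-14 -34 -27 0 0 0 1" --pt "-14 -34 -27 0 0 0 1" --pt "-14 -34 -27 0 0 0 1" --pt "-14 -34 -27 0 0 0 1" --pt "0 0 0 8 0 0 1" --pt "0 0 0 8 0 0 1" --pt "0 0 0 8 0 0 1" --pt "0 0 0 8 0 0 1" --pt "0 0 0 8 0 0 1" --pt "0 0 0 8 0 0 1" --pt "0 0 0 8 0 0 1" --pt "0 0 0 8 0 0 1" --pt "0 0 0 8 0 0 1" --pt "0 0 0 8 0 0 1" --pt "0 0 0 7 0 0 1"

```text
clock: 3.4
tcp_pos: [0.4497, 0.2793, 0.3487]
tool_rot: [0.696, 0.124, 0.696, -0.124]
force: [0.1, 0.8, 0.6]
opening: 1.001
```

```bash
python3 - <<'E'
from h import *
import pickle
d=arm.get_image('wrist'); save(d,'w1'); pickle.dump(d,open('w1.pkl','wb'))
plan((.471,-.269,.20),-77)
print(np.round(d['R'],2), np.round(-d['R'].T@d['t'],3))
E
```

```text
tcp [0.4497 0.2793 0.3487] zdir -20.3 x [ 0.  0. -1.] f [0.1 0.3 0. ] m [-0.06  0.05 -0.01] open 0.997 clk 3.45 j [-0.85  0.13  0.24  1.71 -0.03  1.3  -0.95]
shift mm [ 148.5 -506.8  210.4] turn deg [ 5.668e+01 -1.000e-02 -2.000e-02]
[[ 0.94 -0.34  0.  ]
 [-0.33 -0.91  0.25]
 [-0.09 -0.23 -0.97]] [0.473 0.343 0.512]
```

View pics/w1.png

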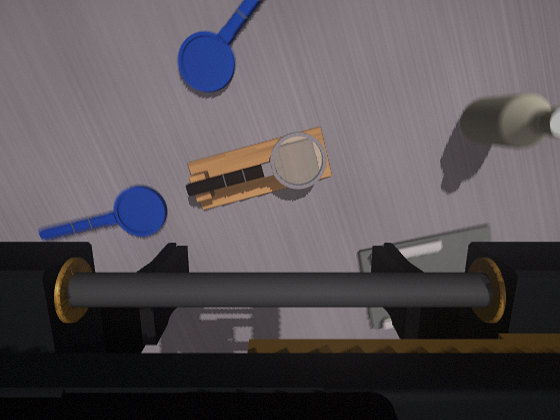

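The picture shows the rest and steel loupe at (298,160), with the black handle running to (190,190). The blue look-alikes are at (207,62) and (140,210). Now I move over to the knob.

Call:
servo_tool --pt "0 -39 16.2 0 0 0 1" --pt "0 -39 16.2 0 0 0 1" --pt "0 -39 16.2 0 0 0 1" --pt "0 -39 16.2 0 0 0 1" --pt "0 -39 16.2 0 0 0 1" --pt "0 -39 16.2 0 0 0 1" --pt "0 -39 16.2 0 0 0 1" --pt "0 -39 16.2 0 0 0 1" --pt "0 -39 16.2 0 0 0 1" --pt "0 -39 16.2 0 0 0 1" --pt "0 -39 16.2 0 0 0 1" --pt "0 -39 16.2 0 0 0 1" --pt "0 -39 16.2 0 0 0 1" --pt "19 0 0 8 0 0 1" --pt "19 0 0 8 0 0 1" --pt "19 0 0 8 0 0 1" --pt "19 0 0 8 0 0 1" --pt "19 0 0 8 0 0 1" --pt "19 0 0 8 0 0 1" --pt "19 0 0 8.5 0 0 1"

```text
clock: 5.45
tcp_pos: [0.4758, -0.2689, 0.2149]
tool_rot: [0.555, 0.438, 0.555, -0.438]
force: [0.8, -0.0, 0.1]
opening: 0.999
```

```bash
python3 - <<'E'
from h import *
import pickle
d=arm.get_image('wrist'); save(d,'w2'); pickle.dump(d,open('w2.pkl','wb'))
W=cloud(d).reshape(-1,3)
def rect(P):
    r=cv2.minAreaRect((P[:,:2]*1000).astype(np.float32)); return np.round(r[0],1),np.round(r[1],1),round(r[2],1),len(P),P[:,2].mean().round(4)
m=np.hypot(W[:,0]-.471,W[:,1]+.269)<.1
for a,b in ((.044,.051),(.052,.057),(.088,.1)): print(a,rect(W[m&(W[:,2]>a)&(W[:,2]<b)]))
plan((.471,-.269,.066),-77)
E
```

```text
0.044 (array([ 469.6, -270.3]), array([120.3, 100. ]), 12.6, 9225, np.float64(0.0487))
0.052 (array([ 470. , -270.3]), array([67.2, 66.9]), 78.0, 2223, np.float64(0.0548))
0.088 (array([ 470.1, -270.4]), array([41.6, 14. ]), 12.3, 844, np.float64(0.0924))
tcp [ 0.4741 -0.2677  0.2119] zdir -76.8 x [-0.005  0.002 -1.   ] f [-1.8  1.3 -2.6] m [0.   0.28 0.06] open 0.999 clk 5.5 j [-0.26  0.36  0.9   1.89 -0.32  1.05 -0.57]
shift mm [145.9  -2.7   0.9] turn deg [ 0.23 -0.16  0.26]
```

View pics/w2.png

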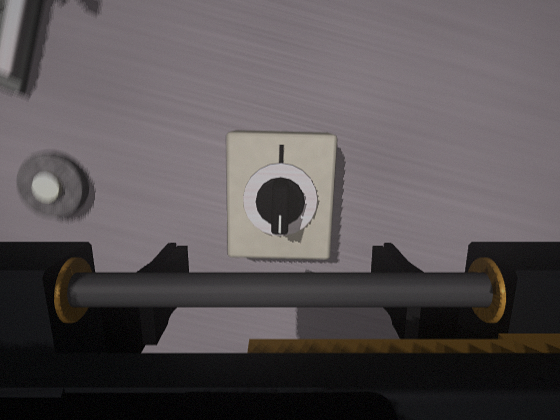

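The wrist view shows the knob at (280,200), with the bar upright in the picture and lined up with the box. The measured centre is (0.470, -0.270) and the bar angle 12.4°.

Call:
servo_tool --pt "15 0 0 0 0 0 1" --pt "15 0 0 0 0 0 1" --pt "15 0 0 0 0 0 1" --pt "15 0 0 0 0 0 1" --pt "0 0 0 0 0 0 1" --pt "0 0 0 0 0 0 1"

```text
clock: 6.1
tcp_pos: [0.4755, -0.2693, 0.1553]
tool_rot: [0.556, 0.437, 0.556, -0.437]
force: [0.5, -0.9, 0.7]
opening: 1.001
```

```bash
python3 - <<'E'
from h import *
plan((.470,-.2703,.067),-77.6)
E
```

```text
tcp [ 0.4755 -0.2693  0.1553] zdir -76.3 x [-0.  0. -1.] f [ 0.5 -0.9  0.7] m [-0.07  0.19 -0.02] open 1.001 clk 6.1 j [-0.21  0.43  0.85  1.95 -0.4   0.94 -0.5 ]
shift mm [88.3 -5.6 -0.3] turn deg [ 1.25 -0.01  0.03]
```

Call:
servo_tool --pt "15 -3 0 0.6 0 0 1" --pt "15 -2.6 0 0.6 0 0 1" --pt "15 0 0 0 0 0 1" --pt "15 0 0 0 0 0 1" --pt "14 0 0 0 0 0 1" --pt "14 0 0 0 0 0 1" --pt "0 0 0 0 0 0 1" --pt "0 0 0 0 0 0 1"

```text
clock: 6.9
tcp_pos: [0.4701, -0.2705, 0.0672]
tool_rot: [0.551, 0.443, 0.551, -0.443]
force: [0.9, -0.3, 0.8]
opening: 1.003
```

```bash
python3 - <<'E'
from h import *
plan((.470,-.2703,.067),-77.6)
E
```

```text
tcp [ 0.4701 -0.2705  0.0672] zdir -77.6 x [-0.001  0.    -1.   ] f [ 0.9 -0.3  0.8] m [-0.02  0.09  0.01] open 1.003 clk 6.9 j [-0.12  0.55  0.75  2.02 -0.53  0.77 -0.4 ]
shift mm [ 0.2 -0.1 -0.3] turn deg [ 0.04 -0.01  0.03]
```

Call:
servo_tool --pt "0 0 0 0 0 0 0" --pt "0 0 0 0 0 0 0" --pt "0 0 0 0 0 0 0" --pt "0 0 0 0 0 0 0" --pt "0 0 0 0 0 0 0" --pt "0 0 0 0 0 0 0" --pt "0 0 0 0 0 0 0" --pt "0 0 0 0 0 0 0"

```text
clock: 7.7
tcp_pos: [0.4702, -0.2703, 0.0675]
tool_rot: [0.551, 0.443, 0.551, -0.443]
force: [0.8, -0.4, -0.2]
opening: 0.359
```

Call:
servo_tool --pt "0 0 0 6 0 0 0" --pt "0 0 0 6 0 0 0" --pt "0 0 0 6 0 0 0" --pt "0 0 0 6 0 0 0" --pt "0 0 0 6 0 0 0" --pt "0 0 0 6 0 0 0" --pt "0 0 0 6 0 0 0" --pt "0 0 0 6 0 0 0" --pt "0 0 0 6 0 0 0" --pt "0 0 0 0 0 0 0"

```text
clock: 8.7
tcp_pos: [0.4702, -0.2703, 0.0675]
tool_rot: [-0.29, -0.644, -0.29, 0.645]
force: [-0.3, -0.0, 1.9]
opening: 0.159
```

```bash
python3 - <<'E'
from h import *
d=arm.get_image('wrist'); save(d,'w3')
plan((.470,-.2703,.067),-137.6)
E
```

```text
tcp [ 0.4702 -0.2703  0.0675] zdir -131.4 x [-0.001 -0.    -1.   ] f [0.  1.1 2.1] m [0.07 0.28 0.1 ] open 0.159 clk 8.75 j [-0.27  0.65  0.99  2.03 -0.73  0.86 -1.15]
shift mm [ 0.5 -0.1  0.1] turn deg [6.2  0.03 0.02]
```

View pics/w3.png

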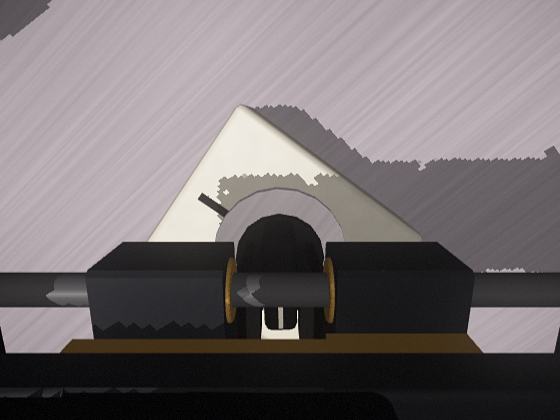

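The bar at (281,318) lines up with the jaws and the opening is 13.8 mm, so the grip is good. The turn is about 54°, so I continue to the stop.

Call:
servo_tool --pt "0 0 0 3 0 0 0" --pt "0 0 0 3 0 0 0" --pt "0 0 0 2 0 0 0" --pt "0 0 0 1 0 0 0" --pt "0 0 0 0 0 0 0" --pt "0 0 0 0 0 0 0" --pt "0 0 0 0 0 0 0"

```text
clock: 9.45
tcp_pos: [0.4702, -0.2703, 0.0675]
tool_rot: [0.239, 0.666, 0.239, -0.665]
force: [-0.1, 0.0, 1.4]
opening: 0.165
```

```bash
python3 - <<'E'
from h import *
d=arm.get_image('wrist'); save(d,'w4')
plan((.470,-.2703,.067),-137.6)
E
```

```text
tcp [ 0.4702 -0.2703  0.0675] zdir -140.5 x [ 0.  0. -1.] f [-0.7  1.3  1.8] m [0.27 0.27 0.55] open 0.166 clk 9.5 j [-0.29  0.68  1.03  2.03 -0.77  0.88 -1.28]
shift mm [ 0.5 -0.1  0.2] turn deg [-2.91 -0.01  0.01]
```

View pics/w4.png

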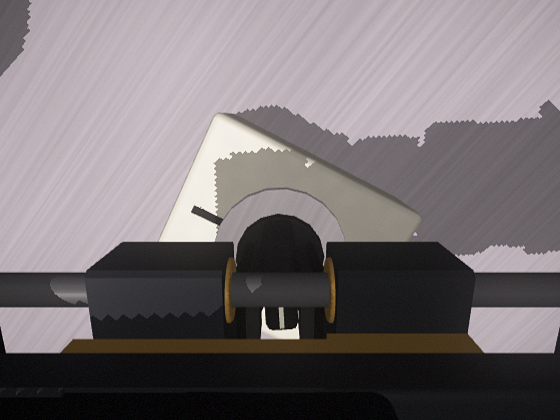

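The moment about the knob is 0.55 N m with 63° turned, so it is at the stop. Letting go.

Call:
servo_tool --pt "0 0 0 0 0 0 1" --pt "0 0 0 0 0 0 1" --pt "0 0 0 0 0 0 1" --pt "0 0 0 0 0 0 1" --pt "0 0 0 0 0 0 1" --pt "0 0 0 0 0 0 1" --pt "0 0 0 0 0 0 1" --pt "0 0 0 0 0 0 1" --pt "0 0 0 0 0 0 1" --pt "0 0 0 0 0 0 1" --pt "0 0 0 0 0 0 1" --pt "0 0 0 0 0 0 1" --pt "-15 0 0 0 0 0 1" --pt "-25 0 0 0 0 0 1" --pt "-30 0 0 0 0 0 1" --pt "-30 0 0 0 0 0 1" --pt "-30 0 0 0 0 0 1" --pt "-30 0 0 0 0 0 1" --pt "-30 0 0 0 0 0 1" --pt "-30 0 0 0 0 0 1"

```text
clock: 11.5
tcp_pos: [0.4696, -0.2708, 0.2897]
tool_rot: [0.238, 0.666, 0.238, -0.666]
force: [0.5, 0.3, 0.3]
opening: 1.0
```

```bash
python3 - <<'E'
from h import *
import pickle
d=arm.get_image('wrist'); save(d,'w5')
W=cloud(d).reshape(-1,3)
def rect(P):
    r=cv2.minAreaRect((P[:,:2]*1000).astype(np.float32)); return np.round(r[0],1),np.round(r[1],1),round(r[2],1),len(P),P[:,2].mean().round(4)
m=np.hypot(W[:,0]-.471,W[:,1]+.269)<.06
print(rect(W[m&(W[:,2]>.085)&(W[:,2]<.1)]))
# loupe from w1 and top, scene
for f in ('w1','top0','scene0'):
    e=pickle.load(open(f+'.pkl','rb')); W=cloud(e).reshape(-1,3); im=e['image'].reshape(-1,3).astype(int)
    m=(np.hypot(W[:,0]-.4,W[:,1]-.285)<.15)&(W[:,2]>.0)&(W[:,2]<.06)
    dark=m&(im.max(1)<60)&(W[:,2]>.038)
    P=W[dark]; c=P.mean(0); u,s,v=np.linalg.svd(P[:,:2]-c[:2]); v=v[0]*np.sign(v[0][0])
    t=(P[:,:2]-c[:2])@v
    print(f,'handle',c.round(4),np.degrees(np.arctan2(v[1],v[0])).round(2),t.min().round(4),t.max().round(4),len(P),(c[:2]+v*t.min()).round(4))
    wd=m&(im[:,0]>im[:,2]+40)&(W[:,2]<.035)
    print(' wood',rect(W[wd]))
    met=m&~dark&(W[:,2]>.036)&(W[:,0]>.42); print(' ring',rect(W[met]))
    t2=(W[met][:,:2]-c[:2])@v;n=np.array([-v[1],v[0]]);s2=(W[met][:,:2]-c[:2])@n
    print(' ring extents',t2.min(),t2.max(),s2.min(),s2.max())
plan((.385,.27,.3),-90)
E
```

```text
(array([ 469.8, -270. ]), array([41.7, 14.3]), 12.7, 590, np.float64(0.0922))
w1 handle [0.3785 0.2931 0.0454] -4.74 -0.0513 0.0505 863 [0.3274 0.2974]
 wood (array([421.2, 286.9]), array([ 69.6, 192.4]), 84.9, 3319, np.float64(0.0084))
 ring (array([472.7, 286.3]), array([72. , 79.8]), 52.7, 2651, np.float64(0.0416))
 ring extents 0.04269523179970649 0.1336561141417862 -0.037389166842916835 0.034943552107895154
top0 handle [0.3757 0.2921 0.0453] -4.38 -0.0483 0.0524 199 [0.3276 0.2958]
 wood (array([422.8, 287.9]), array([ 70.7, 189.2]), 85.3, 901, np.float64(0.008))
 ring (array([470.5, 281.6]), array([84.3, 71.4]), 28.6, 629, np.float64(0.0412))
 ring extents 0.04620011090190339 0.13699288220622738 -0.03580505672407199 0.03618213778799353
scene0 handle [0.3778 0.2896 0.0443] -5.23 -0.049 0.0475 125 [0.329  0.2941]
 wood (array([421.6, 284.1]), array([ 70.4, 194. ]), 85.4, 741, np.float64(0.0084))
 ring (array([472.1, 280.8]), array([83.8, 74.4]), 30.1, 591, np.float64(0.0402))
 ring extents 0.041972056111503474 0.13684034263685307 -0.03300976949155639 0.03831896967994659
tcp [ 0.4716 -0.2732  0.2944] zdir -140.6 x [ 0.009 -0.003 -1.   ] f [ 0.9 -2.7  3.4] m [-0.21  0.04 -0.02] open 1.002 clk 11.55 j [-0.5   0.37  1.25  1.8  -0.38  1.24 -1.59]
shift mm [  -8.1 -474.8 -277.6] turn deg [-5.063e+01 -4.000e-02 -5.400e-01]
```

View pics/w5.png

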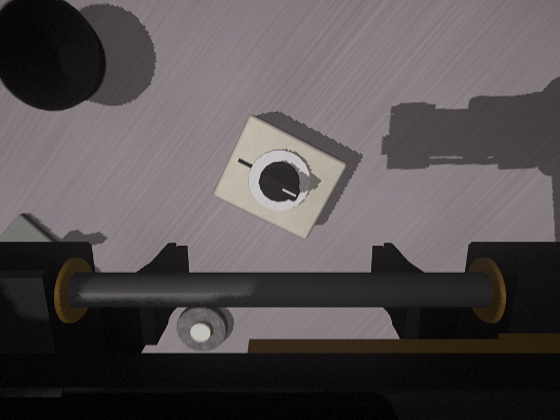

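The knob is back at 12.7° and let go. j3 is close to its limit, so I unwind the wrist first by turning back.

Call:
servo_tool --pt "-4 0 0 -8 0 0 1" --pt "-4 0 0 -8 0 0 1" --pt "-4 0 0 -8 0 0 1" --pt "-4 0 0 -8 0 0 1" --pt "-4 0 0 -8 0 0 1" --pt "-4 0 0 -8 0 0 1" --pt "-4 0 0 -8 0 0 1" --pt "-4 0 0 -8 0 0 1" --pt "-4 0 0 -8 0 0 1" --pt "-4 0 0 -8 0 0 1" --pt "0 0 0 -8 0 0 1" --pt "0 0 0 -8 0 0 1" --pt "0 0 0 -8 0 0 1" --pt "0 0 0 -8 0 0 1" --pt "0 0 0 -8 0 0 1"

```text
clock: 13.05
tcp_pos: [0.4696, -0.271, 0.3282]
tool_rot: [0.696, 0.125, 0.696, -0.125]
force: [-0.6, -0.8, -0.4]
opening: 0.998
```

```bash
python3 - <<'E'
from h import *
plan((.42,.24,.33),-20)
E
```

```text
tcp [ 0.4696 -0.271   0.3282] zdir -20.3 x [ 0. -0. -1.] f [-0.6 -0.8 -0.4] m [-0.08  0.03  0.05] open 0.998 clk 13.05 j [-0.22  0.2   0.8   1.74 -0.15  1.27  0.26]
shift mm [  -2.   462.1 -223.8] turn deg [-0.3   0.03  0.01]
```

Call:
servo_tool --pt "0 38 -13 0 0 0 1" --pt "0 38 -13 0 0 0 1" --pt "0 38 -13 0 0 0 1" --pt "0 38 -13 0 0 0 1" --pt "0 38 -13 0 0 0 1" --pt "0 38 -13 0 0 0 1" --pt "0 38 -13 0 0 0 1" --pt "0 38 -13 0 0 0 1" --pt "0 0 0 -8 0 0 1" --pt "0 0 0 -8 0 0 1" --pt "0 0 0 -8 0 0 1" --pt "0 0 0 -8 0 0 1" --pt "0 0 0 -8 0 0 1" --pt "0 0 0 -8 0 0 1" --pt "0 0 0 -8 0 0 1" --pt "0 0 0 -8 0 0 1" --pt "0 0 0 -8 0 0 1" --pt "0 0 0 -8 0 0 1" --pt "0 0 0 -8 0 0 1" --pt "0 0 0 -8 0 0 1"

```text
clock: 15.05
tcp_pos: [0.4794, 0.0498, 0.3281]
tool_rot: [0.559, -0.434, 0.558, 0.434]
force: [-0.2, 0.6, -0.2]
opening: 1.002
```

Call:
servo_tool --pt "0 0 0 -8 0 0 1" --pt "0 0 0 -1.6 0 0 1" --pt "0 0 0 0 0 0 1"

```text
clock: 15.35
tcp_pos: [0.4795, 0.0503, 0.3279]
tool_rot: [0.522, -0.477, 0.522, 0.477]
force: [0.1, 0.5, -0.3]
opening: 0.998
```

```bash
python3 - <<'E'
from h import *
import pickle
d=arm.get_image('wrist'); save(d,'w6'); pickle.dump(d,open('w6.pkl','wb'))
for q in ['crown','pointer_tip','cast']:
    for r in arm.recognise(d,q)[:3]:
        X=w(d,r['point']); print(q,round(r['confidence'],2),X.round(4),np.round(px(d,X)))
plan((.391,.292,.15),85.3)
E
```

```text
crown 0.91 [0.5716 0.0526 0.028 ] [287. 240.]
pointer_tip 0.3 [ 0.4734 -0.2484  0.047 ] [ 38. 191.]
cast 0.92 [0.5734 0.0532 0.0252] [288. 241.]
tcp [0.4795 0.0507 0.3276] zdir 85.0 x [ 0.  0. -1.] f [-0.7  0.1  0.4] m [-0.04 -0.02  0.04] open 1.006 clk 15.55 j [-0.62  0.05  0.46  1.85 -0.03  1.25  1.32]
shift mm [177.6 109.3 232.6] turn deg [-0.33  0.01  0.01]
```

View pics/w6.png

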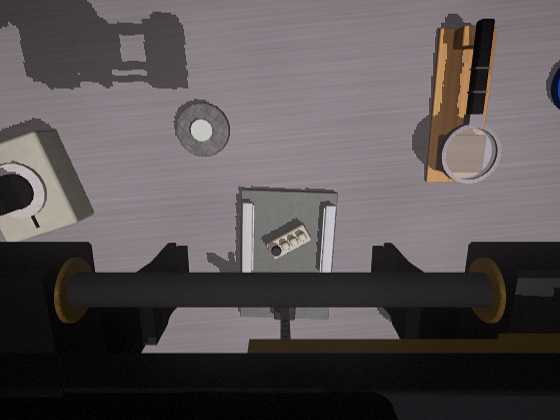

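The view shows the cast at (288,240) with the dark crown at its end (277,251), and the loupe on its rest at (475,120). Next I measure the crown, collar height and loupe.

```bash
python3 - <<'E'
from h import *
import pickle
for f in ('w6','top0','scene0'):
    e=pickle.load(open(f+'.pkl','rb')); C=cloud(e); W=C.reshape(-1,3); im=e['image'].reshape(-1,3).astype(int)
    m=(np.hypot(W[:,0]-.58,W[:,1]-.05)<.05)&(W[:,2]>.0135)&(W[:,2]<.06)
    P=W[m]; r=cv2.minAreaRect((P[:,:2]*1000).astype(np.float32)); print(f,'cast',np.round(r[0],1),np.round(r[1],1),round(r[2],1),len(P))
    k=m&(im.max(1)<75)&(W[:,2]>.028); K=W[k]; print(' crown dark',len(K),K.mean(0).round(4) if len(K) else '',K[:,:2].min(0).round(4) if len(K) else '',K[:,:2].max(0).round(4) if len(K) else '')
    # column
    m=(np.hypot(W[:,0]-.678,W[:,1]-.04)<.06)&(W[:,2]>.05)&(W[:,2]<.22)
    if f!='w6':
        P=W[m]; v=np.where(m)[0]; 
        print(' column zs hist',np.histogram(P[:,2],bins=np.arange(.05,.22,.01)))
        for z0 in np.arange(.1,.2,.006):
            Q=P[(P[:,2]>=z0)&(P[:,2]<z0+.006)]
            if len(Q): print('  z%.3f n%d x %.3f..%.3f y %.3f..%.3f'%(z0,len(Q),Q[:,0].min(),Q[:,0].max(),Q[:,1].min(),Q[:,1].max()))
s=pickle.load(open('scene0.pkl','rb')); im=cv2.cvtColor(s['image'],cv2.COLOR_RGB2BGR)
cv2.imwrite('pics/col.png',cv2.resize(im[190:310,205:305],(500,600),interpolation=cv2.INTER_CUBIC))
e=pickle.load(open('w6.pkl','rb')); W=cloud(e).reshape(-1,3); im=e['image'].reshape(-1,3).astype(int)
m=(np.hypot(W[:,0]-.4,W[:,1]-.285)<.15)&(W[:,2]>.0)&(W[:,2]<.06)
dark=m&(im.max(1)<60)&(W[:,2]>.038)
P=W[dark]; c=P.mean(0); u,ss,v=np.linalg.svd(P[:,:2]-c[:2]); v=v[0]*np.sign(v[0][0]); t=(P[:,:2]-c[:2])@v
print('handle',c.round(4),np.degrees(np.arctan2(v[1],v[0])).round(2),t.min().round(4),t.max().round(4))
met=m&~dark&(W[:,2]>.036)&(W[:,0]>.42);n=np.array([-v[1],v[0]])
t2=(W[met][:,:2]-c[:2])@v;s2=(W[met][:,:2]-c[:2])@n;print(t2.max(),s2.min(),s2.max(), 'lens',c[:2]+v*(t2.max()-.036))
E
```

```text
w6 cast [587.2  49.6] [99.4 71.2] 87.5 1019
 crown dark 80 [0.5805 0.0375 0.037 ] [0.567 0.03 ] [0.5872 0.0593]
top0 cast [577.7  48.8] [93.6 92.5] 52.1 276
 crown dark 8 [0.5814 0.0383 0.0384] [0.5784 0.035 ] [0.5866 0.0404]
 column zs hist (array([ 6,  4,  7,  5,  2,  2,  2,  1,  0, 10, 94, 26,  6,  9,  5, 32]), array([0.05, 0.06, 0.07, 0.08, 0.09, 0.1 , 0.11, 0.12, 0.13, 0.14, 0.15,
       0.16, 0.17, 0.18, 0.19, 0.2 , 0.21]))
  z0.100 n1 x 0.671..0.671 y 0.037..0.037
  z0.106 n2 x 0.672..0.674 y 0.035..0.037
  z0.112 n1 x 0.672..0.672 y 0.038..0.038
  z0.124 n1 x 0.671..0.671 y 0.038..0.038
  z0.142 n4 x 0.665..0.669 y 0.031..0.053
  z0.148 n32 x 0.652..0.685 y 0.028..0.062
  z0.154 n68 x 0.662..0.689 y 0.028..0.062
  z0.160 n23 x 0.667..0.687 y 0.031..0.053
  z0.166 n5 x 0.671..0.674 y 0.036..0.045
  z0.172 n4 x 0.671..0.673 y 0.036..0.043
  z0.178 n4 x 0.672..0.673 y 0.038..0.045
  z0.184 n5 x 0.671..0.673 y 0.036..0.046
  z0.190 n3 x 0.670..0.672 y 0.036..0.046
  z0.196 n7 x 0.671..0.681 y 0.034..0.046
scene0 cast [576.1  50.3] [99.3 47.7] 84.5 348
 crown dark 25 [0.5859 0.034
[... 445 characters left out ...]
  z0.124 n20 x 0.674..0.686 y 0.032..0.045
  z0.130 n11 x 0.679..0.684 y 0.033..0.044
  z0.136 n6 x 0.684..0.688 y 0.026..0.039
  z0.142 n39 x 0.679..0.692 y 0.026..0.062
  z0.148 n65 x 0.651..0.692 y 0.024..0.062
  z0.154 n100 x 0.668..0.692 y 0.025..0.062
  z0.160 n20 x 0.676..0.691 y 0.028..0.045
  z0.166 n21 x 0.676..0.685 y 0.032..0.045
  z0.172 n18 x 0.677..0.684 y 0.032..0.045
  z0.178 n22 x 0.677..0.685 y 0.032..0.045
  z0.184 n20 x 0.673..0.685 y 0.033..0.045
  z0.190 n21 x 0.673..0.685 y 0.033..0.045
  z0.196 n20 x 0.673..0.686 y 0.033..0.045
handle [0.3839 0.2887 0.0447] -7.65 -0.0568 0.1205
0.12808516002301998 -0.029352576247849347 0.04454102947401863 lens [0.47512991 0.27640228]
```

View pics/col.png

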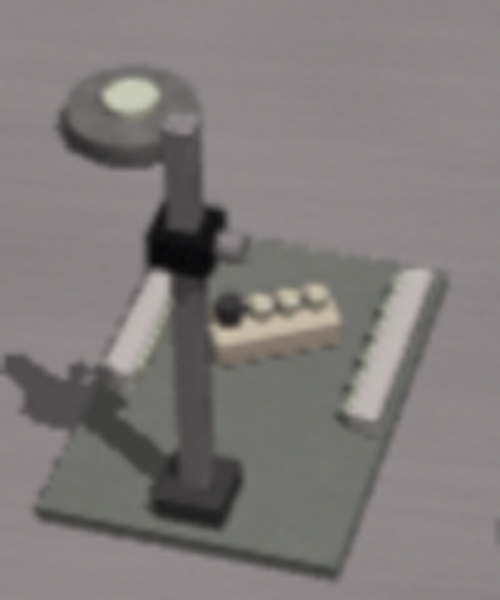

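```bash
python3 - <<'E'
from h import *
import pickle
for f in ('w6','top0','scene0'):
    e=pickle.load(open(f+'.pkl','rb')); W=cloud(e).reshape(-1,3); im=e['image'].reshape(-1,3).astype(int)
    m=(np.hypot(W[:,0]-.574,W[:,1]-.052)<.036)&(W[:,2]>.0145)&(W[:,2]<.06)
    P=W[m]; P=P[P[:,2]>.022]; r=cv2.minAreaRect((P[:,:2]*1000).astype(np.float32)); print(f,'cast',np.round(r[0],1),np.round(r[1],1),round(r[2],1),len(P))
    K=W[m&(im.max(1)<75)&(W[:,2]>.033)]; print(' crown',len(K),K.mean(0).round(4),np.percentile(K,[5,95],axis=0).round(3).tolist())
    if f!='w6':
        m=(np.hypot(W[:,0]-.678,W[:,1]-.04)<.04)&(W[:,2]>.1)&(W[:,2]<.19)
        Q=W[m&(W[:,0]<.660)]; print(' tip',Q.round(3).tolist())
        Q=W[m&(W[:,2]>.155)&(W[:,2]<.165)&(im.max(1)<60)]; print(' collar top',np.percentile(Q[:,2],[10,50,90]).round(4),len(Q))
e=pickle.load(open('w6.pkl','rb')); W=cloud(e).reshape(-1,3); im=e['image'].reshape(-1,3).astype(int)
m=(np.hypot(W[:,0]-.38,W[:,1]-.29)<.07)&(W[:,2]<.06)&(im.max(1)<60)&(W[:,2]>.041)&(W[:,0]<.43)
P=W[m]; c=P.mean(0); u,ss,v=np.linalg.svd(P[:,:2]-c[:2]); v=v[0]*np.sign(v[0][0]); t=(P[:,:2]-c[:2])@v
print('handle',c.round(4),np.degrees(np.arctan2(v[1],v[0])).round(2),t.min().round(4),t.max().round(4),'end',(c[:2]+v*t.min()).round(4))
m=(np.hypot(W[:,0]-.475,W[:,1]-.285)<.06)&(W[:,2]<.06)&(W[:,2]>.036)&(W[:,0]>.44)
(x,y),r=cv2.minEnclosingCircle((W[m][:,:2]*1000).astype(np.float32)); print(x,y,r)
E
```

```text
w6 cast [575.4  53.5] [26.5 58.2] 24.7 792
 crown 71 [0.5814 0.0365 0.0378] [[0.577, 0.031, 0.034], [0.586, 0.042, 0.04]]
top0 cast [575.5  54.8] [26.2 56.6] 25.6 194
 crown 8 [0.5814 0.0383 0.0384] [[0.579, 0.035, 0.036], [0.586, 0.04, 0.04]]
 tip [[0.66, 0.041, 0.152], [0.657, 0.046, 0.154], [0.659, 0.043, 0.148], [0.657, 0.041, 0.154], [0.655, 0.046, 0.152], [0.655, 0.043, 0.152], [0.655, 0.041, 0.151], [0.653, 0.046, 0.151], [0.652, 0.043, 0.153], [0.652, 0.041, 0.153]]
 collar top [0.157  0.159  0.1614] 54
scene0 cast [577.  53.] [26.7 57.3] 24.6 234
 crown 18 [0.5853 0.0345 0.0361] [[0.581, 0.03, 0.034], [0.589, 0.039, 0.038]]
 tip [[0.653, 0.041, 0.151], [0.651, 0.043, 0.15], [0.659, 0.043, 0.154], [0.656, 0.044, 0.152], [0.653, 0.045, 0.15], [0.659, 0.045, 0.152], [0.655, 0.046, 0.149]]
 collar top [0.156  0.1576 0.1593] 76
handle [0.376  0.2907 0.0455] -4.74 -0.0487 0.0545 end [0.3274 0.2947]
475.76690673828125 284.0235595703125 37.1118278503418
```

Call:
servo_tool --pt "0 13.6 29 0 0 0 1" --pt "0 13.6 29 0 0 0 1" --pt "0 13.6 29 0 0 0 1" --pt "0 13.6 29 0 0 0 1" --pt "0 13.6 29 0 0 0 1" --pt "0 13.6 29 0 0 0 1" --pt "0 13.6 29 0 0 0 1" --pt "0 13.6 29 -0.3 0 0 1" --pt "20 0 0 0 0 0 1" --pt "25 0 0 0 0 0 1" --pt "25 0 0 0 0 0 1" --pt "25 0 0 0 0 0 1" --pt "25 0 0 0 0 0 1" --pt "25 0 0 0 0 0 1" --pt "25 0 0 0 0 0 1" --pt "0 0 0 0 0 0 1" --pt "0 0 0 0 0 0 1"

```text
clock: 17.25
tcp_pos: [0.3913, 0.2914, 0.1578]
tool_rot: [0.52, -0.479, 0.52, 0.479]
force: [0.2, -0.0, 0.3]
opening: 1.0
```

```bash
python3 - <<'E'
from h import *
d=arm.get_image('wrist'); save(d,'w7')
W=cloud(d).reshape(-1,3); im=d['image'].reshape(-1,3).astype(int)
m=(np.hypot(W[:,0]-.38,W[:,1]-.29)<.07)&(W[:,2]<.05)&(im.max(1)<60)&(W[:,2]>.041)&(W[:,0]<.43)
P=W[m]; print(len(P))
if len(P)>50:
    c=P.mean(0); u,ss,v=np.linalg.svd(P[:,:2]-c[:2],full_matrices=False); v=v[0]*np.sign(v[0][0]); t=(P[:,:2]-c[:2])@v
    print('handle',c.round(4),np.degrees(np.arctan2(v[1],v[0])).round(2),t.min().round(4),t.max().round(4))
plan((.391,.2905,.019),85.3)
E
```

```text
2523
handle [0.3746 0.2925 0.0456] -4.55 -0.0478 0.0549
tcp [0.3918 0.2919 0.1586] zdir 85.3 x [ 0.001  0.001 -1.   ] f [0.9 0.2 1.5] m [ 0.06 -0.05 -0.02] open 0.999 clk 17.3 j [-0.89  0.24  0.2   2.05 -0.06  0.86  0.83]
shift mm [139.6   0.9  -1.6] turn deg [0.03 0.07 0.07]
```

View pics/w7.png

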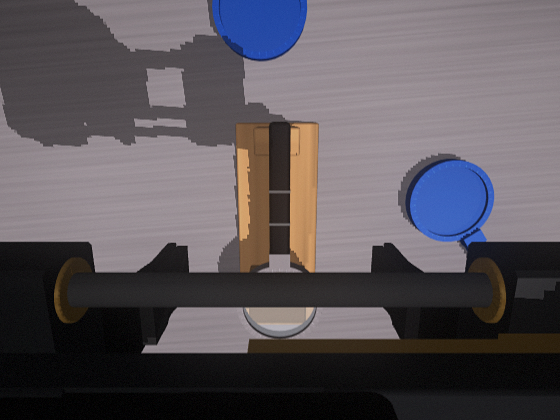

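The black handle with its two grey rings is centred at (280,205) between the jaws. Descend and grip.

Call:
servo_tool --pt "25 0 0 0 0 0 1" --pt "25 0 0 0 0 0 1" --pt "25 0 0 0 0 0 1" --pt "25 0 0 0 0 0 1" --pt "20 0 0 0 0 0 1" --pt "18.5 0 0 0 0 0 1" --pt "0 0 0 0 0 0 1" --pt "0 0 0 0 0 0 1" --pt "0 0 0 0 0 0 0" --pt "0 0 0 0 0 0 0" --pt "0 0 0 0 0 0 0" --pt "0 0 0 0 0 0 0" --pt "0 0 0 0 0 0 0" --pt "0 0 0 0 0 0 0" --pt "0 0 0 0 0 0 0" --pt "0 0 0 0 0 0 0" --pt "0 0 0 0 0 0 0" --pt "0 0 0 0 0 0 0" --pt "0 0 0 0 0 0 0" --pt "0 0 0 0 0 0 0"

```text
clock: 19.3
tcp_pos: [0.3911, 0.2913, 0.019]
tool_rot: [0.52, -0.479, 0.52, 0.479]
force: [-0.1, -0.5, -0.0]
opening: 0.178
```

Call:
servo_tool --pt "0 0 0 0 0 0 0" --pt "0 0 0 0 0 0 0" --pt "-3 0 0 0 0 0 0" --pt "-8 0 0 0 0 0 0" --pt "-15 0 0 0 0 0 0" --pt "-20 0 0 0 0 0 0" --pt "-25 0 0 0 0 0 0" --pt "-25 0 0 0 0 0 0" --pt "-25 0 0 0 0 0 0" --pt "-25 0 0 0 0 0 0" --pt "-20 0 0 0 0 0 0" --pt "-10 0 0 0 0 0 0" --pt "0 0 0 0 0 0 0" --pt "0 0 0 0 0 0 0"

```text
clock: 20.7
tcp_pos: [0.3906, 0.2909, 0.1944]
tool_rot: [0.519, -0.479, 0.52, 0.479]
force: [0.5, 0.0, -0.6]
opening: 0.178
```

```bash
cat > meas.py <<'E'
from h import *
import sys
o=arm.observe(); r=rot(o).as_matrix(); t=np.array(o['tcp_pos'])
d=arm.get_image('wrist'); save(d,sys.argv[1])
lx=np.cross(r[:,2],[0,0,1.]); lx/=np.linalg.norm(lx)
g=t-r[:,0]*.019
W=cloud(d).reshape(-1,3); D=W-g; a=D@lx; b=D@r[:,2]; z=D[:,2]
m=(a>.03)&(a<.14)&(abs(b)<.05)&(abs(z)<.03); Q=np.stack([a,b,z],1)[m]
print(len(Q)); 
if len(Q)>50:
    print('a',np.percentile(Q[:,0],[0.5,50,99.5]).round(4),'b',np.percentile(Q[:,1],[.5,50,99.5]).round(4),'z',np.percentile(Q[:,2],[2,50,98]).round(4))
    q=Q[(Q[:,2]>-.02)]; A=np.c_[q[:,:2],np.ones(len(q))]
    k=np.ones(len(q),bool)
    for _ in range(6):
        s=np.linalg.lstsq(A[k],q[k,2],rcond=None)[0]; e=q[:,2]-A@s; k=abs(e)<.003
    print('plane tilt deg',np.degrees(s[:2]).round(2),'z at lens(a=.085)',(s[0]*.085+s[2]).round(4),k.sum())
h=(a<0)&(a>-.07)&(abs(b)<.015)&(abs(z)<.03); print('handle back',h.sum(), np.polyfit(a[h],b[h],1).round(4) if h.sum()>20 else '', np.polyfit(a[h],z[h],1).round(4) if h.sum()>20 else '', a[h].min() if h.sum() else '')
plan((.5836-.085*lx[0],.0362-.085*lx[1],.131))
print('lx',lx.round(3))
E
python3 meas.py w8
```

```text
0
handle back 6868 [0.0014 0.    ] [-0.0614  0.0046] -0.06476842881649007
tcp [0.3904 0.2908 0.194 ] zdir 85.4 x [-0.002 -0.001 -1.   ] f [ 0.4  0.3 -1.1] m [ 0.03  0.01 -0.04] open 0.18 clk 20.75 j [-0.91  0.19  0.21  2.01 -0.05  0.95  0.81]
shift mm [  63.2 -128.3 -238. ] turn deg [0. 0. 0.]
lx [ 0.997 -0.081  0.   ]
```

View pics/w8.png

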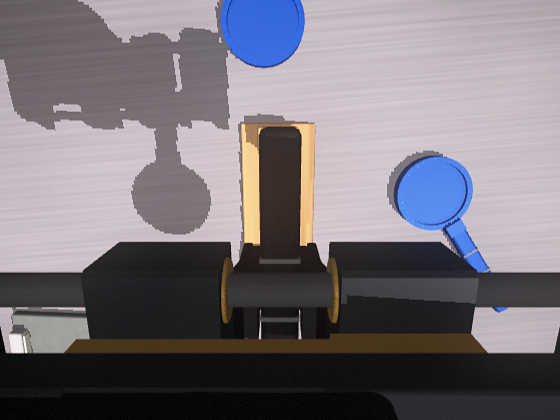

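The loupe is held (opening 15.5 mm), with the tail at (280,130) where expected and perhaps slightly nose-down. I carry it over the crown, staying high.

Call:
servo_tool --pt "0 -5 -9 0 0 0 0" --pt "0 -9 -17 0 0 0 0" --pt "0 -12 -22 0 0 0 0" --pt "0 -12 -22 0 0 0 0" --pt "0 -12 -22 0 0 0 0" --pt "0 -12 -22 0 0 0 0" --pt "0 -12 -22 0 0 0 0" --pt "0 -12 -22 0 0 0 0" --pt "0 -12 -22 0 0 0 0" --pt "0 -12 -22 0 0 0 0" --pt "0 -9 -17 0 0 0 0" --pt "0 -6 -12 0 0 0 0" --pt "0 -3 -7 0 0 0 0" --pt "0 0 0 0 0 0 0" --pt "0 0 0 0 0 0 0" --pt "0 0 0 0 0 0 0"

```text
clock: 22.35
tcp_pos: [0.499, 0.0446, 0.1948]
tool_rot: [0.519, -0.479, 0.52, 0.48]
force: [-0.7, -0.1, -1.1]
opening: 0.177
```

```bash
python3 meas.py w9; cat > lens.py <<'E'
from h import *
import sys
o=arm.observe(); r=rot(o).as_matrix(); t=np.array(o['tcp_pos'])
lx=np.cross(r[:,2],[0,0,1.]); lx/=np.linalg.norm(lx); g=t-r[:,0]*.019
for n in ('top','scene'):
    d=arm.get_image(n); save(d,sys.argv[1]+n)
    W=cloud(d).reshape(-1,3); im=d['image'].reshape(-1,3).astype(int)
    D=W-g; a=D@lx; b=D@r[:,2]; z=D[:,2]
    m=(a>.045)&(a<.135)&(abs(b)<.05)&(abs(z)<.025)
    Q=np.stack([a,b,z],1)[m]; print(n,len(Q))
    if len(Q)<30: continue
    k=np.ones(len(Q),bool); A=np.c_[Q[:,:2],np.ones(len(Q))]
    for _ in range(8):
        s=np.linalg.lstsq(A[k],Q[k,2],rcond=None)[0]; e=Q[:,2]-A@s; k=abs(e)<.004
    P=W[m]; (x,y),rad=cv2.minEnclosingCircle((P[:,:2]*1000).astype(np.float32))
    print(' tilt(a,b)deg',np.degrees(s[:2]).round(2),'n',k.sum(),'surface z world at a=.085',(g[2]+s[0]*.085+s[2]).round(4),'circle',round(x,1),round(y,1),round(rad,1))
    im2=cv2.cvtColor(d['image'],cv2.COLOR_RGB2BGR); c=px(d,g+lx*.085); u,v=int(c[0]),int(c[1])
    cv2.imwrite('pics/'+sys.argv[1]+n+'c.png',cv2.resize(im2[v-60:v+60,u-60:u+60],(600,600),interpolation=cv2.INTER_CUBIC))
    # pointer tip
    M=(np.hypot(W[:,0]-.654,W[:,1]-.043)<.007)&(W[:,2]>.13)&(W[:,2]<.17); print(' tip',W[M].mean(0).round(4),M.sum())
E
python3 lens.py l1
```

```text
0
handle back 6881 [0.0009 0.    ] [-0.0593  0.0047] -0.06476616736449563
tcp [0.4991 0.0446 0.1949] zdir 85.4 x [-0.  0. -1.] f [ 0.4 -0.1 -1.7] m [ 0.07  0.01 -0.03] open 0.181 clk 22.4 j [-0.51  0.22  0.39  1.99 -0.1   0.95  1.43]
shift mm [63.9  0.1 -1.6] turn deg [0. 0. 0.]
lx [ 0.997 -0.08   0.   ]
top 0
scene 789
 tilt(a,b)deg [-1.08  0.09] n 688 surface z world at a=.085 0.2154 circle 583.5 37.6 39.5
 tip [0.655  0.0437 0.1507] 7
```

View pics/l1scenec.png

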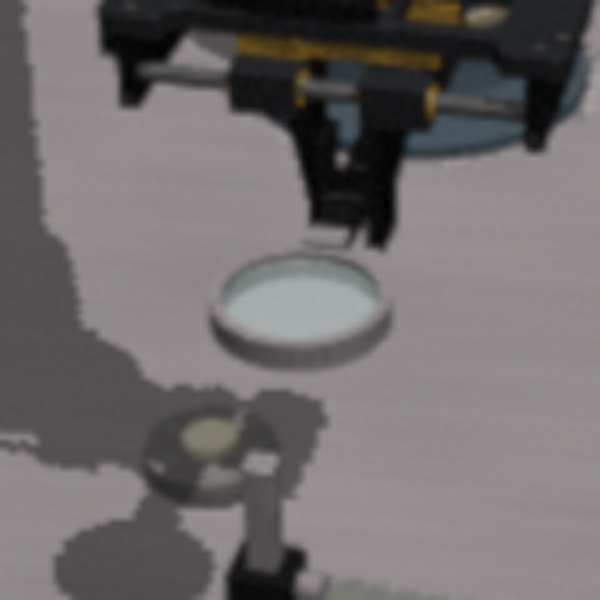

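```bash
python3 - <<'E'
from h import *
import pickle
def fit(e,lens,ang,lo,hi,zlo,zhi,tag,hw=.05):
    W=cloud(e).reshape(-1,3); lx=np.array([np.cos(ang),np.sin(ang),0]); ly=np.array([-lx[1],lx[0],0])
    D=W-lens; a=D@lx;b=D@ly; m=(a>lo)&(a<hi)&(abs(b)<hw)&(W[:,2]>zlo)&(W[:,2]<zhi)
    Q=np.stack([a,b,W[:,2]],1)[m]; A=np.c_[Q[:,:2],np.ones(len(Q))]; k=np.ones(len(Q),bool)
    for _ in range(8):
        s=np.linalg.lstsq(A[k],Q[k,2],rcond=None)[0]; k=abs(Q[:,2]-A@s)<.004
    print(tag,'slope deg',np.degrees(s[:2]).round(2),'z0',s[2].round(4),k.sum(),'zpct',np.percentile(Q[:,2],[5,50,95]).round(4))
    rr=np.hypot(Q[:,0],Q[:,1]); R=Q[(rr>.031)&(rr<.036)]
    if len(R)>20:
        for side,mm in(('front',R[:,0]>.02),('back',R[:,0]<-.02),('mid',abs(R[:,0])<.02)): print('   ',side,mm.sum(),np.percentile(R[mm][:,2],[25,50,75]).round(4))
L0=np.array([.4759,.2845,0]); a0=np.radians(-4.7)
for f in ('scene0','w1','top0'):
    e=pickle.load(open(f+'.pkl','rb'))
    fit(e,L0,a0,-.037,.037,.036,.055,f+' ring')
    fit(e,L0,a0,-.145,-.06,.038,.055,f+' handle',.008)
o=arm.observe(); t=np.array(o['tcp_pos']); lx=np.array([.997,-.08,0]); L1=t+.085*lx; L1[2]=0
d=arm.get_image('scene'); fit(d,L1,np.arctan2(-.08,.997),-.037,.037,.19,.235,'now scene')
d=arm.get_image('wrist'); fit(d,L1,np.arctan2(-.08,.997),-.145,-.105,.2,.235,'now wrist handle',.007)
E
```

```text
scene0 ring slope deg [ 0.01 -0.12] z0 0.0397 528 zpct [0.0369 0.0397 0.0437]
    front 51 [0.0392 0.0411 0.0418]
    back 50 [0.0402 0.0419 0.0432]
    mid 56 [0.0403 0.0415 0.0426]
scene0 handle slope deg [ 0.15 -4.3 ] z0 0.0445 118 zpct [0.0425 0.0443 0.0465]
w1 ring slope deg [0.16 0.21] z0 0.0413 2482 zpct [0.0391 0.0408 0.0447]
    front 195 [0.0432 0.0439 0.0445]
    back 192 [0.0432 0.0438 0.0444]
    mid 273 [0.0431 0.0438 0.0444]
w1 handle slope deg [ 0.07 -3.05] z0 0.0456 790 zpct [0.0431 0.0456 0.0471]
top0 ring slope deg [0.56 0.42] z0 0.0406 539 zpct [0.0373 0.0408 0.0453]
    front 44 [0.042  0.0432 0.0443]
    back 47 [0.042  0.0439 0.0452]
    mid 73 [0.042  0.0431 0.0447]
top0 handle slope deg [ 0.21 -0.53] z0 0.0458 194 zpct [0.0403 0.0454 0.0481]
now scene slope deg [-0.6  -0.01] z0 0.2154 674 zpct [0.2085 0.2149 0.2187]
    front 111 [0.2093 0.2141 0.2172]
    back 71 [0.216  0.2177 0.2188]
    mid 89 [0.2136 0.2167 0.2178]
now wrist handle slope deg [-0.17 -0.5 ] z0 0.2215 3762 zpct [0.2208 0.2218 0.2229]
```

Level within about 1°. The three height estimates agree on lens z ≈ 0.213, and the pointer is at about 0.151. Lower by 62 mm, slowly.

Call:
servo_tool --pt "2 0 0 0 0 0 0" --pt "5 0 0 0 0 0 0" --pt "7 0 0 0 0 0 0" --pt "8 0 0 0 0 0 0" --pt "8 0 0 0 0 0 0" --pt "8 0 0 0 0 0 0" --pt "8 0 0 0 0 0 0" --pt "7 0 0 0 0 0 0" --pt "5 0 0 0 0 0 0" --pt "3 0 0 0 0 0 0" --pt "1 0 0 0 0 0 0" --pt "0 0 0 0 0 0 0" --pt "0 0 0 0 0 0 0" --pt "0 0 0 0 0 0 0" --pt "0 0 0 0 0 0 0"

```text
clock: 24.1
tcp_pos: [0.4996, 0.0438, 0.1332]
tool_rot: [0.52, -0.479, 0.52, 0.479]
force: [-0.3, -0.3, -1.8]
opening: 0.177
```

```bash
python3 meas.py w10; python3 lens.py l2; python3 - <<'E'
from h import *
d=arm.get_image('scene')
print(np.abs(arm.observe()['joint_velocities']).max())
W=cloud(d).reshape(-1,3)
P=W[(np.hypot(W[:,0]-.47,W[:,1]+.27)<.05)&(W[:,2]>.08)&(W[:,2]<.11)]; r=cv2.minAreaRect((P[:,:2]*1000).astype(np.float32)); print('knob',r)
for q in ('crown','bowl','bottle','brush'):
    for c in arm.recognise(d,q)[:2]: print(q,round(c['confidence'],2),w(d,c['point']).round(3))
E
```

```text
0
handle back 6856 [-0.0001 -0.    ] [-0.0631  0.0045] -0.06477661585537074
tcp [0.4995 0.0438 0.1332] zdir 85.4 x [ 0.  0. -1.] f [-0.7 -0.  -1. ] m [ 0.02  0.03 -0.05] open 0.179 clk 24.15 j [-0.48  0.3   0.37  2.05 -0.15  0.81  1.47]
shift mm [ 2.2  0.6 -0.8] turn deg [0. 0. 0.]
lx [ 0.997 -0.081  0.   ]
top 0
scene 706
 tilt(a,b)deg [-0.31 -0.52] n 612 surface z world at a=.085 0.1535 circle 583.3 35.5 39.1
 tip [0.6553 0.0438 0.151 ] 7
0.0017892171825830017
knob ((472.4036865234375, -269.7807312011719), (46.50401306152344, 14.506742477416992), 9.68278694152832)
crown 0.76 [0.586 0.052 0.024]
bowl 0.93 [ 0.712 -0.228  0.038]
bottle 0.86 [0.747 0.248 0.086]
brush 0.79 [ 0.435 -0.052  0.015]
```

View pics/l2scene.png

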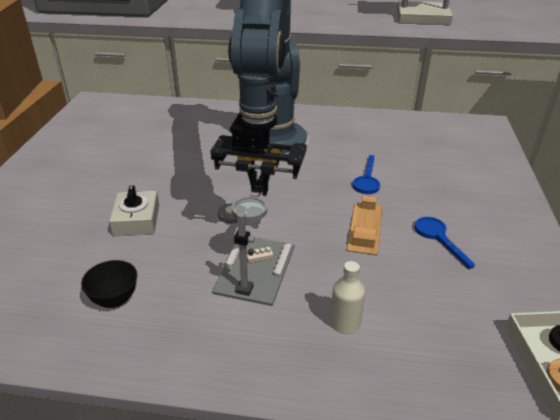

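View pics/l2scenec.png

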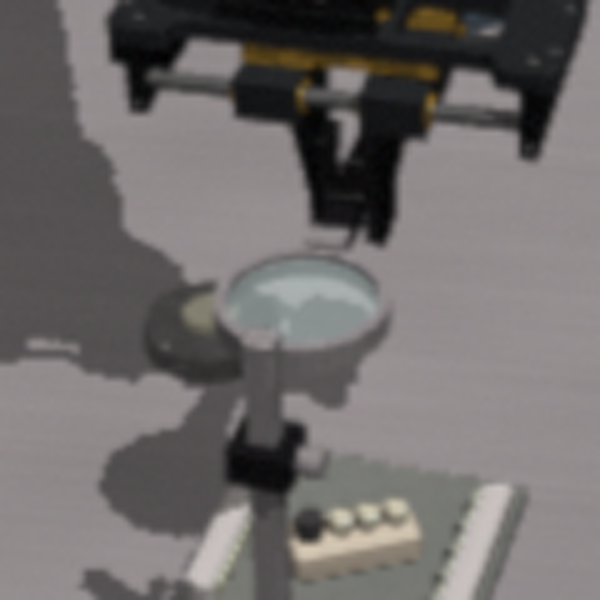

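The scene view shows the loupe held level at (250,208) with nothing touching it. Lens z is 0.151 and the pointer is 0.150–0.151, the sideways error is about 2 mm, and the arm is at rest. Handing in.

```bash
python3 -c "
from bench import arm
print(arm.close_job())"
```

```text
the job is handed in; nothing more can be done
None
```

I twisted the knob clockwise to its stop and let it spring back. Then I took the loupe with the black handle off its rest and handed in, at about 25 s, with it held still over the crown. The hand-in reports no verdict, so what follows is from my own last checks.

- **Knob:** it turned about 63° and reached 0.55 N m at the stop. After letting go, the bar measured 12.7° in the close view, against 12.4° before. The coarser last look from the scene camera gave 9.7°.
- **Loupe position:** the lens was about 2 mm sideways from the crown. Its height was about 0.151 m against a pointer height of 0.150–0.151 m. The tilt was under 1° and the arm was at rest.
- **Other things on the bench:** the pointer measured within 1 mm of before, and the bowl and bottle within about 5 mm. The network put the polishing wheel 16 mm from its first reading. Nothing went near the wheel, so I take that as network error. I did not re-measure the cast, but nothing touched it and it looks unmoved in the last picture.

**Checks that disagreed or failed:**
- A rough handle fit from the wrist camera suggested 3.5° nose-down. A fit on the handle's flat part and the scene camera both showed it level.
- The network's "crown" reading kept landing on the middle of the cast, so I used my own fit of the cast and the dark crown pixels.
- In the final pose the gripper hid the lens from the top camera, so the last position check rests on the scene camera and the arm's own pose.

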